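# Scrub out the paint mixing can

### The arm

A 6-joint arm with a two-finger parallel gripper is mounted at the origin on the work surface. World frame = base frame: x ahead of the robot, y to its left, z up, the work surface at z = 0. Lengths are in m, angles in degrees, forces in N, time in s.
With the tool pointing down it reaches from about 0.25 to 0.775 m from the base axis. Payload 4 kg.
Tool frame: the origin (TCP) lies at the very end of the fingers, on their centre line; the grasp point (between the pads) lies 19 mm behind it; z points along the fingers, y is the direction in which the jaws open and shut (so a half turn about z gives the same grasp; the last joint's range is limited). The gripper opens to 85 mm and grips with 20 to 120 N. Pads are 22 mm wide; open, the fingers measure 114 mm over their backs; the gripper's body (76 mm by 85 mm) begins 54 mm behind the grasp point. The pads swing forward as they close: fully open they stand 13 mm farther back than shut.
Start: joints at [-70.938, 4.996, 78.535, -0, 96.463, -5.907], TCP at [0.232, -0.499, 0.231] pointing down, gripper open.
Joint ranges: [-177.83, 177.83], [-43.37, 116.18], [15.69, 146.23], [-61.86, 241.86], [9.47, 152.12], [-147.06, 147.06]. Speed limits (degrees/s): [159.86, 159.86, 180, 180, 180, 180].

### API

Orientations are given as a 3x3 rotation matrix whose columns are the frame's x, y, z axes.
In Python, from workcell import robot, vision gives the robot as it stands.
- The arm moves only by the tool carry_out, never from a script. Its argument "moves" is a list of rows, each an object with "travel": the shift along the tool's x, y, z as a fraction of full scale, a list of three; "roll": the turn about the tool's z as a fraction of full scale; "hand": the opening, from 0 (shut) to 1 (fully open). In form: [{"travel": [tx, ty, tz], "roll": roll, "hand": hand}, ...]. A call has 1 to 5 rows; each row shifts and turns the commanded pose from where the row before left it, along the tool's axes as they then stand; what a row does not reach is not made up. Full scale, the value 1, is 25 mm for a shift and 8 degrees for a turn. A row lasts 1/8 s, in which the tool goes at most 62.5 mm and 10.7 degrees, less where a joint would pass 70% of its speed; a pose out of reach is approached as far as the arm can. A call with a number of a shift or a turn outside -1 to 1 is refused whole. A call with a gripper value outside its range is refused whole. The fingers move at their own pace and stop on an object; "newtons" is the grip in N (left out, the last holds). Time passes only in rows, so rows that do not move let the fingers close. It gives the time, the measured TCP pose, the force and the opening at its end, in the units of the state.
- robot.read_state(): the state, without advancing time (a new reading comes with each control period).
- vision.read_camera(name): name is "scene" or "top" or "wrist"; returns a dict with "image" (400x640x3 uint8, red, green, blue), "fovy" (degrees; the focal length in pixels is half the picture's height over the tangent of half this angle, whatever the lens; pixels are square), "cx", "cy" (the principal point, pixels), "R" (3x3) and "t" (3): a world point X has camera coordinates R X + t. Camera axes: x right, y down, z forward; pixel columns grow to the right and rows downward; lengths in m; the calibration is good to about 2 mm. A picture is of the moment at which its call begins. There is no depth.
- robot.sign_off(): hands the job in, once; it reports no verdict.
The state is a dict: "clock": time; "joint_pos": joint angles; "dq": joint speeds; "joint_torque": joint torques, N m; "ee_pos": TCP position; "orientation": TCP orientation; "force": force on the tool from outside, world axes, zero at the start; "torque": the same for the moment, N m; "finger_gap": finger opening in m.
Only numpy, scipy, OpenCV 4.12 (cv2) and the standard library are available. Lean on these libraries where they do the work, as an engineer would, in place of code of your own. Each camera call takes 0.05 s, during which the arm holds its last target. There are 200 camera calls.

### The job

Scrub out the mixing can: draw the locking pin up out of the lid and park it upright in the notch at the side of the stand, then push the lid right round to its stop so the can's mouth is clear. Take the long brush from its rack and scrub inside the can three times: each time right down to the bottom and up again until most of the bristle head stands above the rim; then hang the brush back in the rack's slot. Leave the pin in the notch and the lid open, and do not knock or shift the other things on the bench.

Things in the scene. Friction and masses are not known exactly. Their poses are not given: they have to be found in the camera images.
- station: fixed wash stand: grey base plate 184 x 120 x 12 mm, open steel can (outer dia 94, inner dia 88), rim 115 mm above the table. Origin on the table under the can's axis; z up; at yaw 0 +x points away from the robot. Lid pivot post at x = +75; an aluminium plate (top 112 mm above the table, 12 thick) at x = -72 carries the pin's bore (y = 0) and the notch (y = -80).
- can_floor (a point): centre of the can's inner floor, 17 mm above the table, 98 mm below the rim; axes as the station's
- notch (a point): parking place of the pin: on the slot's middle line at the plate's top face, 112 mm above the table. Slot 15 mm wide through the 12 mm plate, open to the station's -x: closed end 10 mm on the +x side of this point, mouth 20 mm on the -x side. Axes as the station's. Lower the pin into it from above until its collar rests on the plate; its top then stands 162 mm above the table.
- lid (a joint): angle of the lid about its upright pivot, rad: 0 shut over the can, grows clockwise seen from above (the knob goes from over the can to the station's +y side), stop at 1.9. Light friction (about 0.08 N m, some 1 N at the knob): it stays where it is left. The pin through its ear locks it at 0.
- pivot (a point): on the lid's pivot axis at the lid's top face, 126 mm above the table; fixed to the station
- lid_knob (a point): top centre of the lid's black knob, dia 24, 30 tall, 156 mm above the table at every lid angle, 75 mm from the pivot axis; moves with joint lid. The lid is a steel disc dia 104, 8 thick, top face 126 mm above the table, the knob in its middle, with an ear beyond it reaching 169 mm from the pivot.
- pin: loose steel locking pin, 105 mm, upright, 0.12 kg. Origin at its lower end's centre, z up: shaft dia 12 to 55 mm, collar dia 30 from 55 to 60, round handle dia 22 from 60 to 105. At the start its collar rests on the lid's ear (126 mm above the table), shaft in 15 mm holes through ear and plate. Draw it straight up and carry it with its lower end above the lid's top (126 mm).
- pin_collar (a point): on the pin's axis at the underside of its collar, 55 mm above its lower end
- rack: fixed brush rack: grey base plate 130 x 100 x 10 mm, two thin posts at the back (x = +64 mm, y = +-28) and a fork plate on top, 10 thick, 68 wide, top 145 mm above the table, tines pointing to the rack's -x (towards the robot at yaw 0). Origin on the table under the slot point, z up.
- slot (a point): point in the middle line of the rack's slot at the fork's top face, 145 mm above the table. The slot is 16 mm wide, runs along the rack's x: closed end 20 mm on the +x side of this point, open mouth 35 mm on the -x side. Axes as the rack's.
- brush: loose long brush, 200 mm, upright, 0.12 kg. Origin at its lower end's centre, z up: stiff bristle head dia 60 to 68 mm, rod dia 10 to 125, collar dia 40 from 125 to 131, round wooden handle dia 22 to 200. Hangs by its collar on the fork, lower end 20 mm above the table. The head is wider than the slot: lift a few mm, slide out of the slot's mouth 75 mm or more, then raise; hang it back likewise.
- brush_collar (a point): on the brush's axis at the underside of its drip collar, 125 mm above its lower end
- paper_cup: white paper cup, rim dia 68, 80 tall, empty, near the middle of the bench; bystander, leave alone; origin at the centre of its underside
- spatula: spatula about 160 long, lying flat between the robot and the other things; bystander, leave alone; origin near its underside
- tin: closed steel tin, dia 90, 100 tall, beyond the paper cup; bystander, leave alone; origin at the centre of its underside
- bottle_a: orange squeeze bottle, dia 64, 190 tall, beside the work area; bystander, leave alone; origin at the centre of its underside
- bottle_b: blue squeeze bottle, dia 64, 190 tall, beside the work area; bystander, leave alone; origin at the centre of its underside
- bottle_c: red squeeze bottle, dia 64, 190 tall, beside the work area; bystander, leave alone; origin at the centre of its underside
- jar: clear jar with white cap, dia 72, 110 tall, left side; bystander, leave alone; origin at the centre of its underside
There are look-alikes about, which are no part of the job. Leave any orange look-alike of the rack alone. Leave any green look-alike of the brush alone.

How it is judged:
By the outcome, as a careful person would: the job done as asked, in the order asked, and still so for the second after the job is handed in, with the robot touching nothing.
It also fails if it takes over 72 s, if anything falls off the work surface, if the arm or the gripper's body presses on something with over 40 N, if the wrist force passes 120 N, or if a joint passes its speed limit or range.

## Working session

There is one attempt and no reset: what is moved stays moved. The work goes in short steps, Python scripts to look and compute and a tool call to move; the robot and the scene stay as the last step left them, time stands still between calls to the robot, and variables do not carry over. Pictures are saved under pics/ and viewed, about 8 in all and at most 12, crops included, and the job is handed in when it is done.

Besides the shell and the picture viewer there is one more tool, called after "Emit:" as name(argument=value, ...), one argument or row to a line, values as JSON. carry_out: Moves the arm, as the interface text tells. Its arguments: {"type":"object","properties":{"moves":{"type":"array","items":{"type":"object","properties":{"travel":{"type":"array","items":{"type":"number"}},"roll":{"type":"number"},"hand":{"type":"number"}}}},"newtons":{"type":"number"}},"required":["moves"]}

```bash
mkdir -p pics; ls
cat > h.py <<'E'
import numpy as np,cv2
from workcell import robot,vision
def cam(n,save=None):
    c=vision.read_camera(n); c['f']=200/np.tan(np.radians(c['fovy'])/2); c['R']=np.array(c['R']);c['t']=np.array(c['t'])
    if save: cv2.imwrite('pics/'+save,c['image'][:,:,::-1])
    return c
def ray(c,u,v,z):
    d=c['R'].T@np.array([(u-c['cx'])/c['f'],(v-c['cy'])/c['f'],1]); o=-c['R'].T@c['t']
    return o+d*(z-o[2])/d[2]
def proj(c,X):
    p=c['R']@np.array(X)+c['t']; return c['f']*p[:2]/p[2]+[c['cx'],c['cy']]
E
python3 - <<'E'
from h import *
s=robot.read_state();print(s)
for n in('top','scene'):
    c=cam(n,n+'0.png');print(n,c['fovy'],c['cx'],c['cy'],c['R'].round(3).tolist(),(-c['R'].T@c['t']).round(3))
E
```

```text
pics
{'clock': 0.0, 'joint_pos': array([-7.09376783e+01,  5.04061639e+00,  7.86272475e+01, -6.71330999e-04,
        9.64630384e+01, -5.90525097e+00]), 'dq': array([-0.01255272, -0.02788398, -0.0470762 ,  0.00220973, -0.07023794,
        0.02355295]), 'joint_torque': array([-1.43263544e-03, -3.51864839e+01, -3.13275039e+01, -1.83801644e-04,
        1.08294992e-02,  2.64276895e-05]), 'ee_pos': array([ 0.23199893, -0.49810954,  0.2301026 ]), 'orientation': array([[ 9.06547464e-01,  4.22103212e-01, -7.57169980e-04],
       [ 4.22103832e-01, -9.06544929e-01,  2.15558778e-03],
       [ 2.23471921e-04, -2.27374699e-03, -9.99997390e-01]]), 'force': array([-0.22526459, -0.12974752,  0.63462097]), 'torque': array([-0.01054875,  0.04666402,  0.00801894]), 'finger_gap': 0.08555604471134956}
top 52.84958746083972 320.2414527820046 190.94887811704874 [[-0.029, -0.999, -0.015], [-0.98, 0.032, -0.198], [0.198, 0.009, -0.98]] [ 0.27  -0.022  1.427]
scene 48.43321337438376 320.81733302623434 196.21498852029427 [[-0.701, 0.713, -0.017], [0.562, 0.539, -0.627], [-0.438, -0.449, -0.779]] [1.056 0.526 1.011]
```

View pics/top0.png

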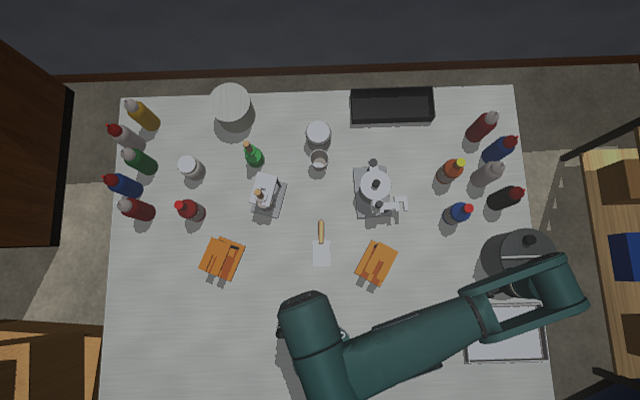

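View pics/scene0.png

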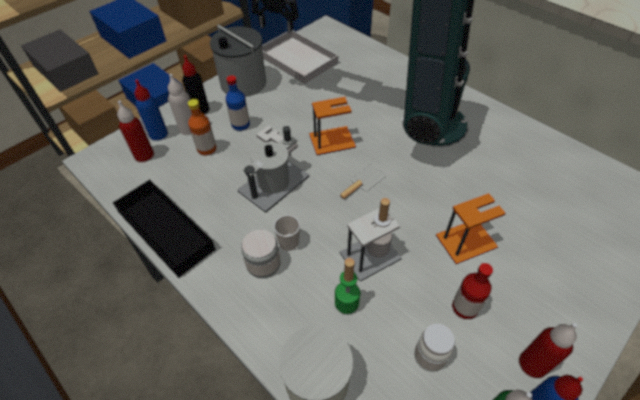

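The top view shows the station at about (373,188) with its pin at (378,208). The grey rack with the brush (wooden handle) is at (265,195). The orange racks at (222,258) and (376,265) and the green brush at (253,155) are look-alikes, to be left alone. I'll confirm this in one enlarged crop.

Run:
```python
from h import *
a=cv2.imread('pics/top0.png');b=cv2.imread('pics/scene0.png')
A=np.hstack([cv2.resize(a[155:225,240:300],None,fx=5,fy=5,interpolation=3)[:300,:300],cv2.resize(a[150:225,345:415],None,fx=5,fy=5,interpolation=3)[:300]])
A=cv2.resize(A,(800,int(A.shape[0]*800/A.shape[1])))
B=np.hstack([cv2.resize(b[190:280,335:415],(400,450))[:, :],cv2.resize(b[115:215,230:310],(400,500))[:450]])
o=np.vstack([A[:370],cv2.resize(B,(800,450))])
o=cv2.resize(o,None,fx=.73,fy=.73)
cv2.imwrite('pics/crop1.png',o);print(o.shape)
```

```text
(598, 584, 3)
```

View pics/crop1.png

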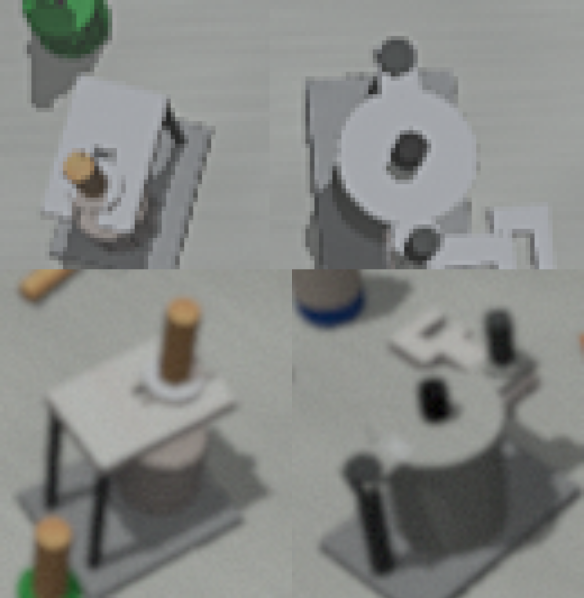

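The crop confirms it. The grey rack carries the brush with the light bristle head and wooden handle, and its mouth faces the robot, leaning to +y. The green brush stands apart from it. The station's pivot post is at the far side, the pin is on the near side and the notch is to the right (-y). Next come the positions.

Run:
```python
from h import *
c=cam('top');im=c['image'];hsv=cv2.cvtColor(im,cv2.COLOR_RGB2HSV)
print('man pin',ray(c,379.6,203.5,.176).round(3),'knob',ray(c,376.3,181.8,.156).round(3),'brush top',ray(c,257.8,191.7,.220).round(3))
# bright top faces
g=im.min(2); 
for nm,(x0,y0,x1,y1),z in(('rack',(245,165,290,225),.145),('lid',(350,165,398,206),.126)):
    m=((g[y0:y1,x0:x1]>178)).astype(np.uint8)
    for t in(170,185,200):
        m=(g[y0:y1,x0:x1]>t).astype(np.uint8);cs,_=cv2.findContours(m,0,2);k=max(cs,key=cv2.contourArea)
        r=cv2.minAreaRect(k);print(nm,t,cv2.contourArea(k),r)
        P=np.array([ray(c,a+x0,b+y0,z) for a,b in cv2.boxPoints(r)]);print(P[:,:2].round(3).tolist(),P.mean(0).round(3))
print(g[178:190,365:385])
# scene cross-check for pin top / knob top / brush top
s=cam('scene')
for n,X in(('pin',ray(c,379.6,203.5,.176)),('knob',ray(c,376.3,181.8,.156)),('brush',ray(c,257.8,191.7,.220))):print(n,proj(s,X).round(1))
w=cam('wrist');st=robot.read_state();R=st['orientation'];print('wristcam in tool',(R.T@(-w['R'].T@w['t']-st['ee_pos'])).round(3),(w['R']@R).round(2).tolist(),w['fovy'])
```

```text
man pin [ 0.477 -0.195  0.176] knob [ 0.551 -0.192  0.156] brush top [0.518 0.181 0.22 ]
rack 170 0.0 ((22.5, 40.0), (1.0, 0.0), 180.0)
[[0.488, 0.161], [0.488, 0.161], [0.489, 0.164], [0.489, 0.164]] [0.489 0.162 0.145]Traceback (most recent call last):
  File "<stdin>", line 9, in <module>
ValueError: max() iterable argument is empty
```

Emit:
carry_out(
  moves=[
    {"travel": [0.93,-0.46,-0.5],"roll": 0,"hand": 1},
    {"travel": [0.93,-0.46,-0.5],"roll": 0,"hand": 1},
    {"travel": [0.93,-0.46,-0.5],"roll": 0,"hand": 1},
    {"travel": [0.93,-0.46,-0.4],"roll": 0,"hand": 1},
    {"travel": [0.93,-0.46,0],"roll": 0,"hand": 1},
  ],
)

```text
clock: 0.78
ee_pos: [0.3139, -0.3969, 0.2796]
orientation: [[0.907, 0.422, 0.001], [0.422, -0.907, -0.001], [0.0, 0.002, -1.0]]
force: [-0.5, 0.6, 0.4]
finger_gap: 0.0854
```

Emit:
carry_out(
  moves=[
    {"travel": [0.93,-0.46,0],"roll": 0,"hand": 1},
    {"travel": [0.93,-0.46,0],"roll": 0,"hand": 1},
    {"travel": [0.93,-0.46,0],"roll": 0,"hand": 1},
    {"travel": [0.93,-0.46,0],"roll": 0,"hand": 1},
    {"travel": [0.93,-0.46,0],"roll": 0,"hand": 1},
  ],
)

```text
clock: 1.4
ee_pos: [0.3947, -0.2954, 0.2784]
orientation: [[0.907, 0.422, -0.001], [0.422, -0.907, 0.0], [-0.0, -0.001, -1.0]]
force: [-0.1, -0.5, -0.0]
finger_gap: 0.0852
```

Emit:
carry_out(
  moves=[
    {"travel": [0.93,-0.46,0],"roll": 0,"hand": 1},
    {"travel": [0.93,-0.46,0],"roll": 0,"hand": 1},
    {"travel": [0,0,0],"roll": 1,"hand": 1},
    {"travel": [0,0,0],"roll": 1,"hand": 1},
    {"travel": [0,0,0],"roll": 0.9,"hand": 1},
  ],
)

```text
clock: 2.02
ee_pos: [0.4268, -0.2555, 0.2784]
orientation: [[1.0, 0.027, -0.001], [0.027, -1.0, 0.0], [-0.001, -0.0, -1.0]]
force: [-0.5, 0.3, 0.7]
finger_gap: 0.0853
```

Run:
```python
from h import *
w=cam('wrist','w1.png');st=robot.read_state();R=st['orientation'];print(st['clock'],st['ee_pos'],R.round(3).tolist(),st['joint_pos'].round(1))
print('wristcam in tool',(R.T@(-w['R'].T@w['t']-st['ee_pos'])).round(3),(w['R']@R).round(2).tolist(),w['fovy'],w['cx'],w['cy'])
for X in([.477,-.195,.176],[.551,-.192,.156]):print(proj(w,X))
```

```text
2.075 [ 0.42673933 -0.25552131  0.27837504] [[1.0, 0.024, -0.001], [0.024, -1.0, 0.0], [-0.001, -0.0, -1.0]] [-37.4  -2.   80.4  -0.  101.6  51.2]
wristcam in tool [ 0.073 -0.    -0.142] [[0.0, 1.0, 0.0], [-0.96, 0.0, -0.28], [-0.28, 0.0, 0.96]] 70.68477148251702 320.4586175423166 201.08645563751045
[251.01205422 143.39470324]
[249.3176938   52.27408679]
```

View pics/w1.png

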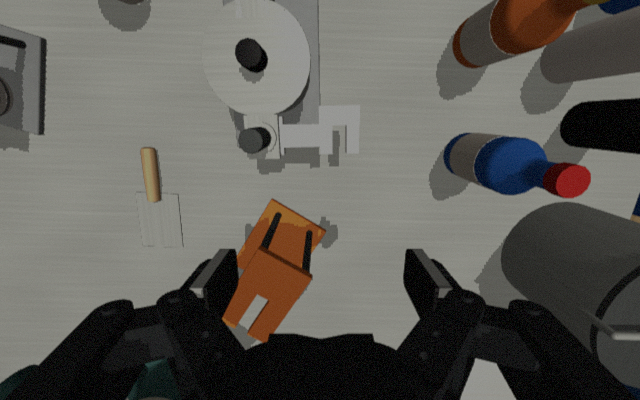

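Wrist view from (0.427,-0.256): the pin top is at about (249,141) and the knob top at about (248,52), both where predicted. The notch slot is near (340,140). I'll measure the pin and plate edges more closely.

Run:
```python
from h import *
w=cam('wrist');im=w['image'];g=im.max(2)
for nm,(x0,y0,x1,y1),z in(('pin',(230,120,285,160),.176),('knob',(225,30,275,80),.156)):
    m=(g[y0:y1,x0:x1]<75).astype(np.uint8);cs,_=cv2.findContours(m,0,2);k=max(cs,key=cv2.contourArea)[:,0]+[x0,y0]
    r=w['f']*.011*(22/22 if nm=='pin' else 24/22)/((-w['R'].T@w['t'])[2]-z)
    l=k[:,0].min();i=k[k[:,0]<l+1.8*r-4];(cx,cy),rr=cv2.minEnclosingCircle(i[i[:,0]<l+r])
    print(nm,k.min(0),k.max(0),'r exp',r,'c',l+r,cy,ray(w,l+r,cy,z).round(4))
c=cv2.resize(im[95:180,230:370],(784,476),interpolation=cv2.INTER_CUBIC)
cv2.imwrite('pics/w1c.png',c[:,:,::-1])
```

```text
pin [238 127] [270 153] r exp 12.69518293358381 c 250.69518293358382 141.0 [ 0.4791 -0.195   0.176 ]
knob [235  38] [267  73] r exp 12.801564184345013 c 247.801564184345 53.5 [ 0.5502 -0.191   0.156 ]
```

View pics/w1c.png

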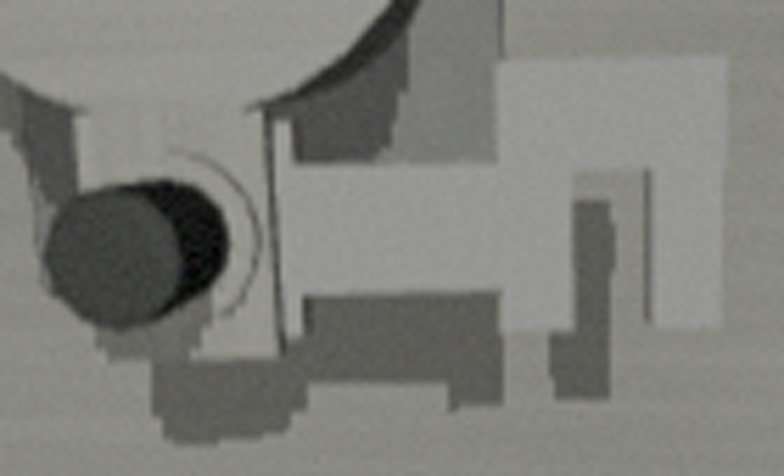

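```bash
cat >> h.py <<'E'
def to(t,yaw=None):
    "rows (x,y,z in 25mm units) from present pose to TCP target t"
    s=robot.read_state();R=s['orientation'];d=R.T@(np.array(t)-s['ee_pos'])/.025
    y=np.degrees(np.arctan2(R[1,0],R[0,0]));print('at',s['ee_pos'].round(4),'yaw %.1f'%y,'units',d.round(2),'roll',None if yaw is None else round((y-yaw)/8,2),'q6 %.0f'%s['joint_pos'][5],'F',s['force'].round(1))
E
python3 - <<'E'
from h import *
w=cam('wrist')
def p(a,b,z): return ray(w,a/5.6+230-.4,b/5.6+95-.4,z)
for n,a,b in(('slotL top',573,175),('slotL bot',573,328),('slotR top',648,175),('slotR bot',650,322),('outer R top',727,57),('outer R bot',721,325),('inner top L',500,163),('inner top l2',295,163),('closed mid',610,170),('topL',498,60)):
    print(n,p(a,b,.112).round(4))
for a,b in((265,110),(283,355)):print('ear',p(a,b,.126).round(4))
to([.479,-.195,.138])
E
```

```text
slotL top [ 0.4917 -0.2657  0.112 ]
slotL bot [ 0.463  -0.2669  0.112 ]
slotR top [ 0.4921 -0.2799  0.112 ]
slotR bot [ 0.4646 -0.2818  0.112 ]
outer R top [ 0.5136 -0.2933  0.112 ]
outer R bot [ 0.4645 -0.2956  0.112 ]
inner top L [ 0.4934 -0.2519  0.112 ]
inner top l2 [ 0.4922 -0.2133  0.112 ]
closed mid [ 0.4928 -0.2727  0.112 ]
topL [ 0.5118 -0.251   0.112 ]
ear [ 0.5015 -0.2098  0.126 ]
ear [ 0.458  -0.2126  0.126 ]
at [ 0.4267 -0.2556  0.2785] yaw 1.9 units [ 2.17 -2.35  5.62] roll None q6 51 F [ 0.3  0.4 -0.7]
```

Emit:
carry_out(
  moves=[
    {"travel": [0.72,-0.8,0],"roll": -0.14,"hand": 1},
    {"travel": [0.72,-0.8,0.6],"roll": 0,"hand": 0.8},
    {"travel": [0.72,-0.8,0.8],"roll": 0,"hand": 0.6},
    {"travel": [0,0,0.8],"roll": 0,"hand": 0.6},
    {"travel": [0,0,0],"roll": 0,"hand": 0.6},
  ],
)

```text
clock: 2.8
ee_pos: [0.4773, -0.1927, 0.2216]
orientation: [[0.999, 0.053, -0.004], [0.053, -0.999, 0.002], [-0.004, -0.002, -1.0]]
force: [0.6, 0.7, 1.0]
finger_gap: 0.0513
```

Run:
```python
from h import *
to([.479,-.195,.138],3)
w=cam('wrist','w2.png');print(proj(w,[.479,-.195,.176]),proj(w,[.479,-.195,.131]))
```

```text
at [ 0.4773 -0.1927  0.2216] yaw 3.0 units [0.08 0.11 3.34] roll 0.0 q6 59 F [0.6 0.7 1. ]
[323.77855318 222.16460084] [323.32030405 203.4644239 ]
```

View pics/w2.png

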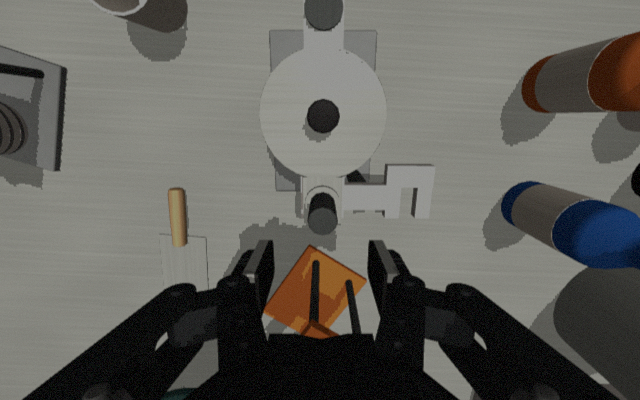

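The pin top is at (321,222), the knob at (322,115) and the post at (323,10). All three lie on the tool's x axis, so the yaw of 3° is right. Next: descend and grip.

Emit:
carry_out(
  moves=[
    {"travel": [0.08,0.03,1],"roll": 0,"hand": 0.6},
    {"travel": [0,0,1],"roll": 0,"hand": 0.6},
    {"travel": [0,0,1],"roll": 0,"hand": 0.6},
    {"travel": [0,0,0.34],"roll": 0,"hand": 0.6},
    {"travel": [0,0,0],"roll": 0,"hand": 0},
  ],
  newtons=40,
)

```text
clock: 3.48
ee_pos: [0.4803, -0.1945, 0.1409]
orientation: [[0.999, 0.05, 0.0], [0.05, -0.999, -0.0], [0.0, 0.0, -1.0]]
force: [0.7, 0.1, -0.3]
finger_gap: 0.0346
```

Emit:
carry_out(
  moves=[
    {"travel": [0,0,0],"roll": 0,"hand": 0},
    {"travel": [0,0,0],"roll": 0,"hand": 0},
    {"travel": [0,0,0],"roll": 0,"hand": 0},
  ],
)

```text
clock: 3.85
ee_pos: [0.481, -0.1946, 0.1419]
orientation: [[0.999, 0.05, 0.003], [0.05, -0.999, -0.002], [0.003, 0.002, -1.0]]
force: [-1.2, -0.6, 4.7]
finger_gap: 0.0212
```

Emit:
carry_out(
  moves=[
    {"travel": [0,0,-0.5],"roll": 0,"hand": 0},
    {"travel": [0,0,-0.8],"roll": 0,"hand": 0},
    {"travel": [0,0,-0.9],"roll": 0,"hand": 0},
    {"travel": [0,0,-0.8],"roll": 0,"hand": 0},
    {"travel": [0,0,0],"roll": 0,"hand": 0},
  ],
)

```text
clock: 4.47
ee_pos: [0.4811, -0.1945, 0.2176]
orientation: [[0.999, 0.05, 0.004], [0.051, -0.999, -0.002], [0.004, 0.002, -1.0]]
force: [0.1, -0.5, -0.5]
finger_gap: 0.0209
```

Emit:
carry_out(
  moves=[
    {"travel": [0,0.8,0],"roll": 0,"hand": 0},
    {"travel": [0,0.8,0],"roll": 0,"hand": 0},
    {"travel": [0,0.8,0],"roll": 0,"hand": 0},
    {"travel": [0,0.8,0],"roll": 0,"hand": 0},
    {"travel": [0,0,0],"roll": 0,"hand": 0},
  ],
)

```text
clock: 5.1
ee_pos: [0.484, -0.2758, 0.2147]
orientation: [[0.999, 0.048, -0.001], [0.048, -0.999, 0.0], [-0.001, -0.0, -1.0]]
force: [-0.3, -0.6, -1.9]
finger_gap: 0.021
```

Run:
```python
from h import *
to([.4832,-.2745,.2],3)
w=cam('wrist','w3.png');im=w['image']
c=cv2.resize(im[100:300,220:420],(600,600),interpolation=cv2.INTER_CUBIC);cv2.imwrite('pics/w3c.png',c[:,:,::-1])
s=robot.read_state();R=s['orientation']
# pin bottom if rigid in hand: bottom was z=.071 at TCP .1419
b=s['ee_pos']+R@[0,0,.0709];print('pin bottom',b.round(4),'px',(proj(w,b)-[220,100])*3)
```

```text
at [ 0.484  -0.2758  0.2147] yaw 2.7 units [-0.03 -0.05  0.59] roll -0.03 q6 52 F [-0.3 -0.6 -1.9]
pin bottom [ 0.484  -0.2747  0.144 ] px [296.64525614 338.72427412]
```

View pics/w3c.png

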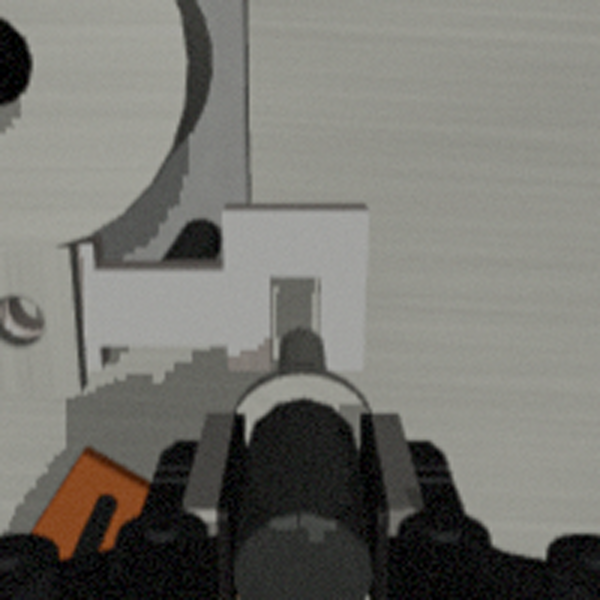

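The pin tip is at column 302 of the crop and the slot centre at 296, so a shift of about 1.5 mm to +y (tool y -0.06) is needed. Then lower.

Emit:
carry_out(
  moves=[
    {"travel": [-0.03,-0.06,0],"roll": -0.03,"hand": 0},
    {"travel": [0,0,0.5],"roll": 0,"hand": 0},
    {"travel": [0,0,0.5],"roll": 0,"hand": 0},
    {"travel": [0,0,0.5],"roll": 0,"hand": 0},
    {"travel": [0,0,0.5],"roll": 0,"hand": 0},
  ],
)

```text
clock: 5.78
ee_pos: [0.4832, -0.2723, 0.1641]
orientation: [[0.998, 0.055, -0.001], [0.055, -0.998, 0.0], [-0.001, -0.0, -1.0]]
force: [-0.1, -0.4, -0.8]
finger_gap: 0.021
```

Emit:
carry_out(
  moves=[
    {"travel": [0,0,0.5],"roll": 0,"hand": 0},
    {"travel": [0,0,0.5],"roll": 0,"hand": 0},
    {"travel": [0,0,0.3],"roll": 0,"hand": 0},
    {"travel": [0,0,0.15],"roll": 0,"hand": 0},
    {"travel": [0,0,0],"roll": 0,"hand": 0},
  ],
)

```text
clock: 6.4
ee_pos: [0.4834, -0.2725, 0.129]
orientation: [[0.999, 0.055, -0.0], [0.055, -0.999, 0.0], [-0.0, -0.0, -1.0]]
force: [0.5, -0.5, -0.5]
finger_gap: 0.0211
```

Run:
```python
from h import *
to([.4832,-.2735,.128],3)
w=cam('wrist','w4.png');im=w['image']
c=cv2.resize(im[100:300,220:420],(600,600),interpolation=cv2.INTER_CUBIC);cv2.imwrite('pics/w4c.png',c[:,:,::-1])
```

```text
at [ 0.4834 -0.2725  0.129 ] yaw 3.1 units [-0.01  0.04  0.04] roll 0.02 q6 52 F [ 0.5 -0.5 -0.5]
```

View pics/w4c.png

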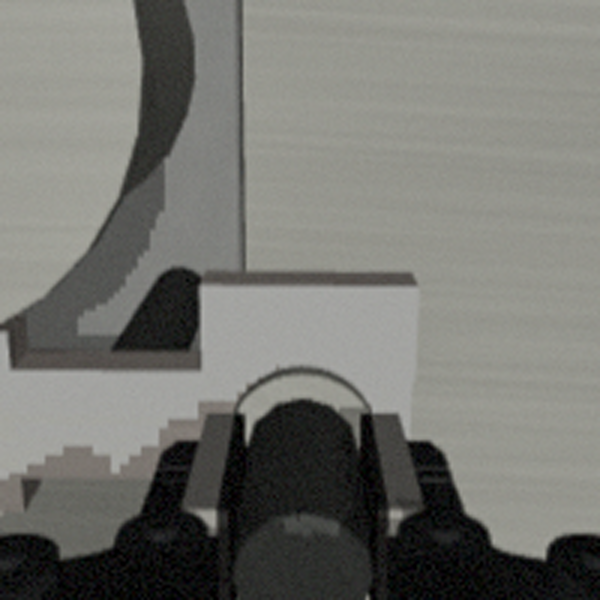

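The pin is in the slot with its collar at the plate. I'll lower until contact, release and rise.

Emit:
carry_out(
  moves=[
    {"travel": [0,0,0.1],"roll": 0,"hand": 0},
    {"travel": [0,0,0],"roll": 0,"hand": 0},
  ],
)

```text
clock: 6.7
ee_pos: [0.4839, -0.2728, 0.128]
orientation: [[0.999, 0.055, 0.002], [0.055, -0.999, -0.001], [0.002, 0.001, -1.0]]
force: [-0.3, 0.2, 2.1]
finger_gap: 0.021
```

Emit:
carry_out(
  moves=[
    {"travel": [0,0,0],"roll": 0,"hand": 0.3},
    {"travel": [0,0,0],"roll": 0,"hand": 0.5},
    {"travel": [0,0,0],"roll": 0,"hand": 0.6},
    {"travel": [0,0,-0.6],"roll": 0,"hand": 0.6},
    {"travel": [0,0,-1],"roll": 0,"hand": 0.6},
  ],
)

```text
clock: 7.32
ee_pos: [0.483, -0.2722, 0.1668]
orientation: [[0.999, 0.055, -0.002], [0.055, -0.999, 0.001], [-0.002, -0.001, -1.0]]
force: [0.3, 0.3, -0.7]
finger_gap: 0.0511
```

Emit:
carry_out(
  moves=[
    {"travel": [0,0,-1],"roll": 0,"hand": 0.6},
    {"travel": [0,0,-1],"roll": 0,"hand": 0.6},
    {"travel": [0,0,0],"roll": 0,"hand": 0.6},
  ],
)

```text
clock: 7.7
ee_pos: [0.4847, -0.2734, 0.2204]
orientation: [[0.998, 0.055, 0.006], [0.055, -0.998, -0.004], [0.006, 0.004, -1.0]]
force: [0.7, 0.2, -0.6]
finger_gap: 0.0509
```

Run:
```python
from h import *
w=cam('wrist','w5.png');g=w['image'].max(2);to([.5525,-.1907,.138],0)
for n,X,r in(('pin',[.483,-.2735,.162],.011),('knob',[.5505,-.191,.156],.012)):
    u,v=proj(w,X).round().astype(int);x0,y0=u-24,max(v-24,0);m=(g[y0:v+24,x0:u+24]<80).astype(np.uint8)
    cs,_=cv2.findContours(m,0,2);k=max(cs,key=cv2.contourArea)[:,0]+[x0,y0];print(n,'pred',u,v,'box',k.min(0),k.max(0),'rpx',w['f']*r/((-w['R'].T@w['t'])[2]-X[2]))
```

```text
at [ 0.484  -0.2729  0.2182] yaw 3.1 units [ 2.91 -3.14  3.21] roll 0.39 q6 52 F [-0.3  0.2  0.7]
pin pred 320 221 box [305 197] [332 233] rpx 15.44766773961834
knob pred 208 122 box [192 104] [231 138] rpx 16.363127849082527
```

Emit:
carry_out(
  moves=[
    {"travel": [0.96,-0.8,0],"roll": 0,"hand": 0.6},
    {"travel": [0.96,-0.8,0],"roll": 0,"hand": 0.6},
    {"travel": [0.96,-0.8,0],"roll": 0,"hand": 0.6},
    {"travel": [0,-0.74,0.4],"roll": 0,"hand": 0.6},
    {"travel": [0,0,1],"roll": 0,"hand": 0.6},
  ],
)

```text
clock: 8.38
ee_pos: [0.5508, -0.1888, 0.1811]
orientation: [[0.998, 0.056, 0.0], [0.056, -0.998, -0.0], [0.0, 0.0, -1.0]]
force: [-0.8, -0.4, -0.3]
finger_gap: 0.0508
```

Emit:
carry_out(
  moves=[
    {"travel": [0,0,0.9],"roll": 0,"hand": 0.6},
    {"travel": [0,0,0.7],"roll": 0,"hand": 0.6},
    {"travel": [0,0,0],"roll": 0,"hand": 0.6},
  ],
)

```text
clock: 8.75
ee_pos: [0.5492, -0.1896, 0.1389]
orientation: [[0.999, 0.054, -0.005], [0.054, -0.999, 0.002], [-0.005, -0.002, -1.0]]
force: [-0.1, -0.5, 0.1]
finger_gap: 0.0512
```

Run:
```python
from h import *
to([.552,-.191,.133],3)
```

```text
at [ 0.5492 -0.1896  0.1389] yaw 3.1 units [0.11 0.06 0.24] roll 0.01 q6 62 F [-0.1 -0.5  0.1]
```

Emit:
carry_out(
  moves=[
    {"travel": [0.08,0.04,0.24],"roll": 0,"hand": 0.6},
    {"travel": [0,0,0],"roll": 0,"hand": 0},
    {"travel": [0,0,0],"roll": 0,"hand": 0},
    {"travel": [0,0,0],"roll": 0,"hand": 0},
    {"travel": [0,0,0],"roll": 0,"hand": 0},
  ],
  newtons=20,
)

```text
clock: 9.38
ee_pos: [0.5534, -0.1902, 0.1364]
orientation: [[0.998, 0.055, 0.001], [0.055, -0.998, 0.001], [0.001, -0.001, -1.0]]
force: [-0.6, 6.4, 3.8]
finger_gap: 0.0231
```

Run:
```python
from h import *
to([.552,-.191,.133],3)
# arc increments, station yaw 3, tool yaw 3 -> 12 steps of 9.2 deg, tool roll .66/row
th=np.radians(9.2)*np.arange(13);p=.075*np.c_[-np.cos(th),np.sin(th)];yaw=-5.3*np.arange(13)
for i in range(12):
    d=(p[i+1]-p[i])/.025;a=np.radians(yaw[i]);x=[np.cos(a)*d[0]+np.sin(a)*d[1],np.sin(a)*d[0]-np.cos(a)*d[1]]
    print(i,np.round(x,2))
```

```text
at [ 0.5534 -0.1902  0.1364] yaw 3.2 units [-0.06  0.03  0.14] roll 0.02 q6 62 F [-0.6  6.4  3.8]
0 [ 0.04 -0.48]
1 [ 0.07 -0.48]
2 [ 0.1  -0.47]
3 [ 0.14 -0.46]
4 [ 0.17 -0.45]
5 [ 0.2  -0.44]
6 [ 0.23 -0.42]
7 [ 0.25 -0.41]
8 [ 0.28 -0.39]
9 [ 0.31 -0.37]
10 [ 0.33 -0.35]
11 [ 0.35 -0.33]
```

Emit:
carry_out(
  moves=[
    {"travel": [0.04,-0.48,-0.05],"roll": 0.66,"hand": 0},
    {"travel": [0.07,-0.48,0],"roll": 0.66,"hand": 0},
    {"travel": [0.1,-0.47,0],"roll": 0.66,"hand": 0},
    {"travel": [0.14,-0.46,0],"roll": 0.66,"hand": 0},
  ],
)

```text
clock: 9.88
ee_pos: [0.5629, -0.1473, 0.1363]
orientation: [[0.949, -0.314, -0.006], [-0.314, -0.949, -0.004], [-0.005, 0.006, -1.0]]
force: [-7.9, -1.3, 2.5]
finger_gap: 0.0234
```

Emit:
carry_out(
  moves=[
    {"travel": [0.17,-0.45,0],"roll": 0.66,"hand": 0},
    {"travel": [0.2,-0.44,0],"roll": 0.66,"hand": 0},
    {"travel": [0.23,-0.42,0],"roll": 0.66,"hand": 0},
    {"travel": [0.25,-0.41,0],"roll": 0.66,"hand": 0},
  ],
)

```text
clock: 10.38
ee_pos: [0.6015, -0.1177, 0.1361]
orientation: [[0.773, -0.634, -0.004], [-0.634, -0.773, -0.003], [-0.002, 0.005, -1.0]]
force: [-5.8, -0.6, 1.8]
finger_gap: 0.0235
```

Run:
```python
from h import *
s=robot.read_state();a=np.radians(3)
d=s['ee_pos'][:2]-(np.array([.5525,-.1905])+.075*np.array([np.cos(a),np.sin(a)]))
print('theta',np.degrees(np.arctan2(d[1],-d[0]))+3,'r',np.hypot(*d));to([.64,-.115,.136],-60)
```

```text
theta 72.37377192967416 r 0.07361849851404735
at [ 0.6015 -0.1177  0.1361] yaw -39.4 units [ 1.12 -1.06 -0.  ] roll 2.58 q6 113 F [-5.8 -0.6  1.8]
```

Emit:
carry_out(
  moves=[
    {"travel": [0.28,-0.39,0],"roll": 0.66,"hand": 0},
    {"travel": [0.31,-0.37,0],"roll": 0.66,"hand": 0},
    {"travel": [0.33,-0.35,0],"roll": 0.5,"hand": 0},
    {"travel": [0.35,-0.33,0],"roll": 0,"hand": 0},
    {"travel": [0.17,-0.15,0],"roll": 0,"hand": 0},
  ],
)

```text
clock: 11.0
ee_pos: [0.6472, -0.1162, 0.1357]
orientation: [[0.592, -0.806, -0.024], [-0.806, -0.592, 0.001], [-0.015, 0.019, -1.0]]
force: [-31.3, 3.9, 12.8]
finger_gap: 0.0235
```

Run:
```python
from h import *
s=robot.read_state();a=np.radians(3)
d=s['ee_pos'][:2]-(np.array([.5525,-.1905])+.075*np.array([np.cos(a),np.sin(a)]))
print('theta',np.degrees(np.arctan2(d[1],-d[0]))+3,'r',np.hypot(*d));to([.64,-.115,.136],-60)
t=np.array([np.sin(np.radians(112)),np.cos(np.radians(112))]);print(s['force'])
```

```text
theta 108.73818299002832 r 0.07313226291697278
at [ 0.6472 -0.1162  0.1357] yaw -53.7 units [-0.21  0.21 -0.  ] roll 0.78 q6 129 F [-31.3   3.9  12.8]
[-31.28175669   3.91701116  12.82981536]
```

Emit:
carry_out(
  moves=[
    {"travel": [-0.07,0.07,0],"roll": 0,"hand": 0.3},
    {"travel": [0,0,0],"roll": 0,"hand": 0.6},
    {"travel": [0,0,0],"roll": 0,"hand": 0.6},
    {"travel": [0,0,-1],"roll": 0,"hand": 0.6},
    {"travel": [0,0,-1],"roll": 0,"hand": 0.6},
  ],
)

```text
clock: 11.62
ee_pos: [0.6539, -0.1158, 0.1871]
orientation: [[0.593, -0.805, 0.0], [-0.805, -0.593, -0.001], [0.001, 0.0, -1.0]]
force: [0.8, 0.8, -0.9]
finger_gap: 0.0512
```

Emit:
carry_out(
  moves=[
    {"travel": [0,0,-1],"roll": 0,"hand": 0.6},
    {"travel": [0,0,-1],"roll": -0.5,"hand": 0.6},
    {"travel": [0,0,-1],"roll": -0.5,"hand": 0.6},
    {"travel": [0,0,-0.4],"roll": -0.5,"hand": 0.6},
  ],
)

```text
clock: 12.12
ee_pos: [0.6547, -0.116, 0.2746]
orientation: [[0.749, -0.663, 0.005], [-0.663, -0.749, -0.002], [0.005, -0.002, -1.0]]
force: [-0.4, 0.7, 0.4]
finger_gap: 0.0511
```

Run:
```python
from h import *
c=cam('top','top1.png');im=c['image']
to([.46,.16,.27],-15);to([.52,.18,.27],-15)
s=cam('scene','scene1.png')
A=cv2.resize(im[140:240,235:435],(800,400),interpolation=3);cv2.imwrite('pics/t1c.png',A[:,:,::-1])
```

```text
at [ 0.6549 -0.116   0.2755] yaw -41.4 units [-13.15  -3.12   0.14] roll -3.31 q6 117 F [ 0.3 -0.   0.9]
at [ 0.6549 -0.116   0.2755] yaw -41.4 units [-11.88  -5.3    0.16] roll -3.31 q6 117 F [ 0.3 -0.   0.9]
```

View pics/t1c.png

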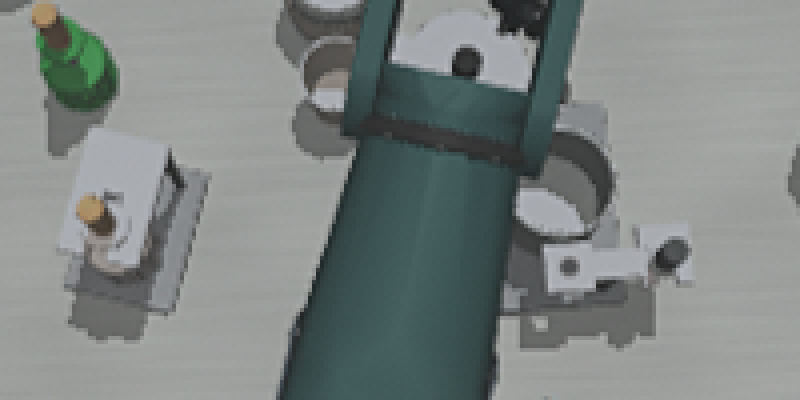

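Emit:
carry_out(
  moves=[
    {"travel": [-0.95,-0.25,0],"roll": 0,"hand": 0.6},
    {"travel": [-0.95,-0.25,0],"roll": 0,"hand": 0.6},
    {"travel": [-0.95,-0.25,0],"roll": 0,"hand": 0.6},
    {"travel": [-0.95,-0.25,0],"roll": 0,"hand": 0.6},
    {"travel": [-0.95,-0.25,0],"roll": 0,"hand": 0.6},
  ],
)

```text
clock: 12.85
ee_pos: [0.5852, -0.0127, 0.2708]
orientation: [[0.746, -0.666, -0.001], [-0.666, -0.746, -0.0], [-0.0, 0.001, -1.0]]
force: [0.3, -0.3, -0.8]
finger_gap: 0.0513
```

Emit:
carry_out(
  moves=[
    {"travel": [-0.95,-0.25,0],"roll": 0,"hand": 0.6},
    {"travel": [-0.95,-0.25,0],"roll": 0,"hand": 0.6},
    {"travel": [-0.95,-0.25,0],"roll": 0,"hand": 0.6},
    {"travel": [-0.95,-0.25,0],"roll": 0,"hand": 0.6},
    {"travel": [-0.95,-0.25,0],"roll": 0,"hand": 0.6},
  ],
)

```text
clock: 13.48
ee_pos: [0.5167, 0.0903, 0.2718]
orientation: [[0.747, -0.665, 0.0], [-0.665, -0.747, -0.0], [0.0, -0.0, -1.0]]
force: [-0.5, -0.6, -0.2]
finger_gap: 0.0512
```

Emit:
carry_out(
  moves=[
    {"travel": [-0.95,-0.25,0],"roll": 0,"hand": 0.6},
    {"travel": [-0.95,-0.25,0],"roll": -0.8,"hand": 0.6},
    {"travel": [0,0,0],"roll": -0.9,"hand": 0.6},
    {"travel": [0,0,0],"roll": -0.9,"hand": 0.6},
    {"travel": [0,0,0],"roll": -0.7,"hand": 0.6},
  ],
)

```text
clock: 14.1
ee_pos: [0.4899, 0.1307, 0.2719]
orientation: [[0.966, -0.26, 0.0], [-0.26, -0.966, -0.0], [0.0, -0.0, -1.0]]
force: [0.2, 0.2, 0.0]
finger_gap: 0.0509
```

Run:
```python
from h import *
to([.517,.18,.27],-15)
w=cam('wrist','w6.png');print(proj(w,[.517,.18,.22]))
c=cam('top','top2.png')
P=[ray(c,235+a/4,140+b/4,.145) for a,b in((93,130),(170,150),(60,248))];print(np.round(P,3).tolist())
```

```text
at [0.4899 0.1307 0.2719] yaw -15.1 units [ 0.53 -2.19  0.07] roll -0.01 q6 114 F [0.2 0.2 0. ]
[244.51830815 204.05371824]
[[0.598, 0.192, 0.145], [0.579, 0.129, 0.145], [0.5, 0.219, 0.145]]
```

View pics/w6.png

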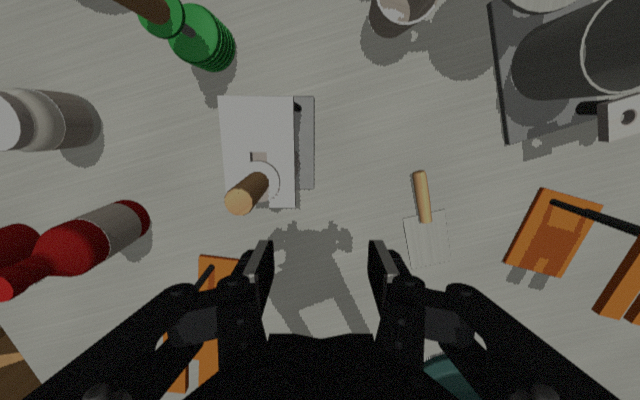

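Wrist view: the brush top is at about (238,201), the fork's far corners are at (219,96) and (294,96), its near right corner is at (297,208), and the slot's closed end is at (259,153). The red bottle at (80,245) lies well clear.

Run:
```python
from h import *
w=cam('wrist');im=w['image']
for n,a,b in(('FL',219,96),('FR',294,96),('NR',297,208),('closed',259,152.5)):print(n,ray(w,a,b,.145).round(4))
h=cv2.cvtColor(im,cv2.COLOR_RGB2HSV)[160:225,215:285];m=((h[...,1]>70)&(h[...,2]>135)&(h[...,0]<25)).astype(np.uint8)
cs,_=cv2.findContours(m,0,2);k=max(cs,key=cv2.contourArea);(x,y),r=cv2.minEnclosingCircle(k);x+=215;y+=160
print(x,y,r,'exp r',w['f']*.011/(.414-.22),ray(w,x,y,.22).round(4))
fl,fr,nr=[ray(w,*p,.145)[:2] for p in((219,96),(294,96),(297,208))]
d=fr-nr;print('yaw',np.degrees(np.arctan2(d[1],d[0])),np.linalg.norm(d),np.linalg.norm(fr-fl),np.degrees(np.arctan2(*(fl-fr)[::-1]))-90)
```

```text
FL [0.6023 0.1942 0.145 ]
FR [0.5846 0.1293 0.145 ]
NR [0.483  0.1569 0.145 ]
closed [0.5453 0.1758 0.145 ]
237.61475372314453 202.05737686157227 13.953920364379883 exp r 15.991250484671506 [0.52  0.184 0.22 ]
yaw -15.145922092608036 0.1053470445082136 0.06718258832372198 -15.260928465032492
```

Emit:
carry_out(
  moves=[
    {"travel": [0.22,-0.78,0],"roll": 0,"hand": 0.6},
    {"travel": [0.22,-0.78,0],"roll": 0,"hand": 0.6},
    {"travel": [0.22,-0.77,0],"roll": 0,"hand": 0.6},
    {"travel": [0,0,0.8],"roll": 0,"hand": 0.6},
    {"travel": [0,0,0],"roll": 0,"hand": 0.6},
  ],
)

```text
clock: 14.88
ee_pos: [0.5213, 0.1827, 0.2494]
orientation: [[0.965, -0.263, -0.005], [-0.263, -0.965, -0.001], [-0.004, 0.002, -1.0]]
force: [0.3, 0.0, 0.3]
finger_gap: 0.0512
```

Run:
```python
from h import *
to([.521,.183,.176],-15.2)
w=cam('wrist','w7.png');im=w['image'];u,v=proj(w,[.521,.183,.22]).round().astype(int);print(u,v)
h=cv2.cvtColor(im,cv2.COLOR_RGB2HSV)[v-35:v+35,u-35:u+35];m=((h[...,1]>70)&(h[...,2]>135)&(h[...,0]<25)).astype(np.uint8)
cs,_=cv2.findContours(m,0,2);k=max(cs,key=cv2.contourArea);(x,y),r=cv2.minEnclosingCircle(k);x+=u-35;y+=v-35
zc=(-w['R'].T@w['t'])[2];print(x,y,r,'exp r',w['f']*.011/(zc-.22),ray(w,x,y,.22).round(4))
```

```text
at [0.5213 0.1827 0.2494] yaw -15.2 units [-0.   -0.02  2.94] roll -0.0 q6 119 F [0.3 0.  0.3]
320 234
318.3965530395508 235.5 14.81599235534668 exp r 18.120431415016267 [0.5202 0.1844 0.22  ]
```

Emit:
carry_out(
  moves=[
    {"travel": [-0.02,-0.04,0.8],"roll": 0,"hand": 0.6},
    {"travel": [0,0,0.8],"roll": 0,"hand": 0.6},
    {"travel": [0,0,0.8],"roll": 0,"hand": 0.6},
    {"travel": [0,0,0.54],"roll": 0,"hand": 0.6},
    {"travel": [0,0,0],"roll": 0,"hand": 0.6},
  ],
  newtons=50,
)

```text
clock: 15.55
ee_pos: [0.5212, 0.1828, 0.1776]
orientation: [[0.965, -0.264, -0.002], [-0.264, -0.965, -0.0], [-0.001, 0.001, -1.0]]
force: [0.1, -0.2, 0.3]
finger_gap: 0.0515
```

Emit:
carry_out(
  moves=[
    {"travel": [0,0,0],"roll": 0,"hand": 0},
    {"travel": [0,0,0],"roll": 0,"hand": 0},
    {"travel": [0,0,0],"roll": 0,"hand": 0},
    {"travel": [0,0,0],"roll": 0,"hand": 0},
  ],
)

```text
clock: 16.05
ee_pos: [0.5223, 0.1832, 0.1797]
orientation: [[0.965, -0.263, 0.003], [-0.263, -0.965, 0.001], [0.003, -0.002, -1.0]]
force: [1.3, 1.2, 4.8]
finger_gap: 0.0207
```

Run:
```python
from h import *
im=cv2.imread('pics/top0.png');c=cam('top')
h=cv2.cvtColor(im,cv2.COLOR_BGR2HSV);m=((h[...,1]>150)&(h[...,0]<20)&(h[...,0]>5)).astype(np.uint8);m[:,:190]=0;m[:,250:]=0;m[:225]=0;m[300:]=0
k=max(cv2.findContours(m,0,2)[0],key=cv2.contourArea)[:,0]
for p in(k[k[:,1].argmin()],k[k[:,0].argmax()],k[k[:,0].argmin()]):print(p,[ray(c,*p,z).round(3)[:2].tolist() for z in(.01,.145)])
s=robot.read_state();print('end of slide',s['ee_pos']+s['orientation']@[-.08,0,0])
to([.5235,-.19,.3])
```

```text
[219 237] [[0.403, 0.353], [0.39, 0.318]]
[244 247] [[0.365, 0.265], [0.356, 0.237]]
[199 265] [[0.308, 0.421], [0.304, 0.379]]
end of slide [0.44507483 0.2042755  0.17953636]
at [0.5223 0.1832 0.1797] yaw -15.3 units [ 3.99 14.38 -4.82] roll None q6 119 F [1.  1.3 4.8]
```

Emit:
carry_out(
  moves=[
    {"travel": [0,0,-0.3],"roll": 0,"hand": 0},
    {"travel": [0,0,-0.2],"roll": 0,"hand": 0},
    {"travel": [-0.5,0,0],"roll": 0,"hand": 0},
    {"travel": [-0.7,0,0],"roll": 0,"hand": 0},
    {"travel": [-0.7,0,0],"roll": 0,"hand": 0},
  ],
)

```text
clock: 16.73
ee_pos: [0.4739, 0.1957, 0.1904]
orientation: [[0.965, -0.263, -0.001], [-0.263, -0.965, -0.0], [-0.001, 0.0, -1.0]]
force: [0.2, 0.1, -0.4]
finger_gap: 0.021
```

Emit:
carry_out(
  moves=[
    {"travel": [-0.7,0,0],"roll": 0,"hand": 0},
    {"travel": [-0.7,0,0],"roll": 0,"hand": 0},
    {"travel": [0,0,0],"roll": 0,"hand": 0},
  ],
)

```text
clock: 17.1
ee_pos: [0.4407, 0.2051, 0.1911]
orientation: [[0.965, -0.262, 0.001], [-0.262, -0.965, 0.0], [0.001, -0.0, -1.0]]
force: [0.9, -0.7, -1.1]
finger_gap: 0.0211
```

Run:
```python
from h import *
to([.5525,-.1905,.30],-15)
```

```text
at [0.4407 0.2051 0.1911] yaw -15.2 units [ 8.46 14.1  -4.36] roll -0.02 q6 123 F [ 0.9 -0.7 -1.1]
```

Emit:
carry_out(
  moves=[
    {"travel": [0,0,-0.97],"roll": 0,"hand": 0},
    {"travel": [0,0,-0.97],"roll": 0,"hand": 0},
    {"travel": [0,0,-0.97],"roll": 0,"hand": 0},
    {"travel": [0,0,-0.97],"roll": 0,"hand": 0},
    {"travel": [0,0,-0.97],"roll": 0,"hand": 0},
  ],
)

```text
clock: 17.73
ee_pos: [0.4424, 0.2044, 0.3129]
orientation: [[0.965, -0.264, 0.001], [-0.264, -0.965, -0.0], [0.001, -0.0, -1.0]]
force: [0.1, -0.3, -1.1]
finger_gap: 0.0209
```

Emit:
carry_out(
  moves=[
    {"travel": [0,0,-0.97],"roll": 0,"hand": 0},
    {"travel": [0.56,0.94,0],"roll": 0,"hand": 0},
    {"travel": [0.56,0.94,0],"roll": 0,"hand": 0},
    {"travel": [0.56,0.94,0],"roll": 0,"hand": 0},
    {"travel": [0.56,0.94,0],"roll": 0,"hand": 0},
  ],
)

```text
clock: 18.35
ee_pos: [0.4719, 0.0981, 0.3363]
orientation: [[0.965, -0.264, 0.001], [-0.264, -0.965, -0.0], [0.001, 0.0, -1.0]]
force: [0.4, 0.6, -0.6]
finger_gap: 0.0206
```

Emit:
carry_out(
  moves=[
    {"travel": [0.56,0.94,0],"roll": 0,"hand": 0},
    {"travel": [0.56,0.94,0],"roll": 0,"hand": 0},
    {"travel": [0.56,0.94,0],"roll": 0,"hand": 0},
    {"travel": [0.56,0.94,0],"roll": 0,"hand": 0},
    {"travel": [0.56,0.94,0],"roll": 0,"hand": 0},
  ],
)

```text
clock: 18.98
ee_pos: [0.5084, -0.0339, 0.3363]
orientation: [[0.965, -0.264, 0.001], [-0.264, -0.965, -0.001], [0.001, 0.0, -1.0]]
force: [-0.6, 0.8, -1.4]
finger_gap: 0.0205
```

Emit:
carry_out(
  moves=[
    {"travel": [0.56,0.94,0],"roll": 0,"hand": 0},
    {"travel": [0.56,0.94,0],"roll": 0,"hand": 0},
    {"travel": [0.56,0.94,0],"roll": 0,"hand": 0},
    {"travel": [0.56,0.94,0],"roll": 0,"hand": 0},
    {"travel": [0,0,0],"roll": 0,"hand": 0},
  ],
)

```text
clock: 19.6
ee_pos: [0.5375, -0.1401, 0.3354]
orientation: [[0.964, -0.266, -0.001], [-0.266, -0.964, -0.0], [-0.001, 0.001, -1.0]]
force: [-0.8, 0.4, -1.9]
finger_gap: 0.0208
```

Run:
```python
from h import *
to([.5525,-.1905,.30],-15)
w=cam('wrist','w8.png')
c=w['image'];cv2.imwrite('pics/w8b.png',c[:,:,::-1])
print(proj(w,[.5525,-.1905,.115]))
s=robot.read_state();print(proj(w,s['ee_pos']+s['orientation']@[0,0,.160]))
```

```text
at [ 0.5375 -0.1401  0.3354] yaw -15.5 units [1.12 1.78 1.41] roll -0.06 q6 85 F [-0.8  0.4 -1.9]
[355.35555814 154.32814195]
[319.45250697 187.38001748]
```

View pics/w8b.png

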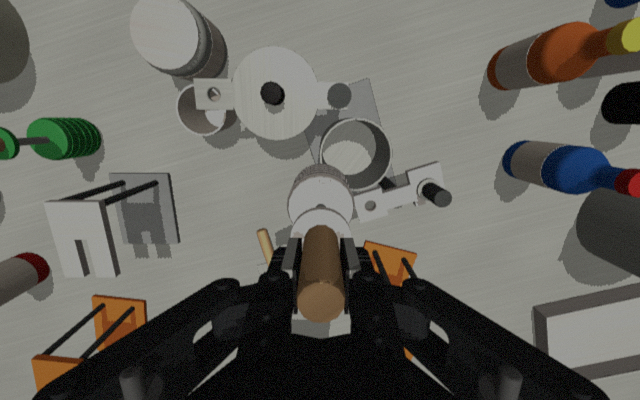

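The can rim is at (355,153) as predicted. The lid is open with its ear above the cup, and the pin is upright in the notch at (437,193). I'll centre over the can and go down.

Emit:
carry_out(
  moves=[
    {"travel": [0.56,0.89,0],"roll": 0,"hand": 0},
    {"travel": [0.56,0.89,0],"roll": 0,"hand": 0},
    {"travel": [0,0,0],"roll": 0,"hand": 0},
    {"travel": [0,0,0.8],"roll": 0,"hand": 0},
    {"travel": [0,0,0.8],"roll": 0,"hand": 0},
  ],
)

```text
clock: 20.27
ee_pos: [0.5525, -0.1879, 0.2964]
orientation: [[0.965, -0.263, 0.001], [-0.263, -0.965, -0.0], [0.001, -0.0, -1.0]]
force: [-0.0, -0.4, -0.8]
finger_gap: 0.0209
```

Emit:
carry_out(
  moves=[
    {"travel": [0,0,0.8],"roll": 0,"hand": 0},
    {"travel": [0,0,0.8],"roll": 0,"hand": 0},
    {"travel": [0,0,0.8],"roll": 0,"hand": 0},
    {"travel": [0,0,0.8],"roll": 0,"hand": 0},
    {"travel": [0,0,0.6],"roll": 0,"hand": 0},
  ],
)

```text
clock: 20.9
ee_pos: [0.5522, -0.1877, 0.2005]
orientation: [[0.965, -0.263, -0.001], [-0.263, -0.965, 0.0], [-0.001, -0.0, -1.0]]
force: [0.2, -1.6, -1.6]
finger_gap: 0.021
```

Emit:
carry_out(
  moves=[
    {"travel": [0,0,0.5],"roll": 0,"hand": 0},
    {"travel": [0,0,0.2],"roll": 0,"hand": 0},
    {"travel": [0,0,0],"roll": 0,"hand": 0},
  ],
)

```text
clock: 21.28
ee_pos: [0.5523, -0.1883, 0.1838]
orientation: [[0.965, -0.263, -0.0], [-0.263, -0.965, 0.0], [-0.0, 0.0, -1.0]]
force: [1.1, 0.3, -0.0]
finger_gap: 0.0206
```

Emit:
carry_out(
  moves=[
    {"travel": [0,0,0.2],"roll": 0,"hand": 0},
    {"travel": [0,0,0.1],"roll": 0,"hand": 0},
    {"travel": [0,0,0],"roll": 0,"hand": 0},
  ],
)

```text
clock: 21.65
ee_pos: [0.5525, -0.1885, 0.1768]
orientation: [[0.965, -0.263, 0.001], [-0.263, -0.965, -0.0], [0.001, 0.0, -1.0]]
force: [0.5, -0.5, 0.1]
finger_gap: 0.0209
```

Emit:
carry_out(
  moves=[
    {"travel": [0,0,0.1],"roll": 0,"hand": 0},
    {"travel": [0,0,0.04],"roll": 0,"hand": 0},
    {"travel": [0,0,0],"roll": 0,"hand": 0},
  ],
)

```text
clock: 22.02
ee_pos: [0.5531, -0.1886, 0.1768]
orientation: [[0.965, -0.263, 0.004], [-0.263, -0.965, -0.002], [0.005, 0.001, -1.0]]
force: [-2.8, 1.5, 10.3]
finger_gap: 0.0206
```

Contact at the floor (10 N, TCP 0.1768, matching the expected 0.177). Now the strokes.

Emit:
carry_out(
  moves=[
    {"travel": [0,0,-0.95],"roll": 0,"hand": 0},
    {"travel": [0,0,-0.95],"roll": 0,"hand": 0},
    {"travel": [0,0,-0.95],"roll": 0,"hand": 0},
    {"travel": [0,0,-0.8],"roll": 0,"hand": 0},
    {"travel": [0,0,0],"roll": 0,"hand": 0},
  ],
)

```text
clock: 22.65
ee_pos: [0.5531, -0.1888, 0.2661]
orientation: [[0.965, -0.263, 0.004], [-0.263, -0.965, -0.002], [0.004, 0.001, -1.0]]
force: [0.3, 0.4, -1.5]
finger_gap: 0.0207
```

Emit:
carry_out(
  moves=[
    {"travel": [0,0,0.95],"roll": 0,"hand": 0},
    {"travel": [0,0,0.95],"roll": 0,"hand": 0},
    {"travel": [0,0,0.95],"roll": 0,"hand": 0},
    {"travel": [0,0,0.6],"roll": 0,"hand": 0},
    {"travel": [0,0,0.2],"roll": 0,"hand": 0},
  ],
)

```text
clock: 23.28
ee_pos: [0.5527, -0.1884, 0.1763]
orientation: [[0.965, -0.263, 0.003], [-0.263, -0.965, -0.001], [0.003, 0.0, -1.0]]
force: [-4.7, 1.9, 21.5]
finger_gap: 0.0211
```

Emit:
carry_out(
  moves=[
    {"travel": [0,0,0],"roll": 0,"hand": 0},
    {"travel": [0,0,0],"roll": 0,"hand": 0},
  ],
)

```text
clock: 23.52
ee_pos: [0.5526, -0.1884, 0.1763]
orientation: [[0.965, -0.263, 0.003], [-0.263, -0.965, -0.001], [0.003, 0.001, -1.0]]
force: [-4.1, 0.1, 9.8]
finger_gap: 0.0206
```

Second stroke up, third down and up.

Emit:
carry_out(
  moves=[
    {"travel": [0,0,-0.95],"roll": 0,"hand": 0},
    {"travel": [0,0,-0.95],"roll": 0,"hand": 0},
    {"travel": [0,0,-0.95],"roll": 0,"hand": 0},
    {"travel": [0,0,-0.8],"roll": 0,"hand": 0},
    {"travel": [0,0,0],"roll": 0,"hand": 0},
  ],
)

```text
clock: 24.15
ee_pos: [0.5531, -0.1887, 0.2658]
orientation: [[0.965, -0.263, 0.004], [-0.263, -0.965, -0.002], [0.004, 0.001, -1.0]]
force: [0.7, -0.6, -2.3]
finger_gap: 0.0207
```

Emit:
carry_out(
  moves=[
    {"travel": [0,0,0.95],"roll": 0,"hand": 0},
    {"travel": [0,0,0.95],"roll": 0,"hand": 0},
    {"travel": [0,0,0.95],"roll": 0,"hand": 0},
    {"travel": [0,0,0.6],"roll": 0,"hand": 0},
    {"travel": [0,0,0.2],"roll": 0,"hand": 0},
  ],
)

```text
clock: 24.78
ee_pos: [0.5527, -0.1883, 0.1757]
orientation: [[0.965, -0.263, 0.003], [-0.263, -0.965, -0.001], [0.003, 0.0, -1.0]]
force: [-4.1, 1.1, 19.8]
finger_gap: 0.0206
```

Emit:
carry_out(
  moves=[
    {"travel": [0,0,0],"roll": 0,"hand": 0},
    {"travel": [0,0,0],"roll": 0,"hand": 0},
  ],
)

```text
clock: 25.02
ee_pos: [0.5525, -0.1883, 0.1758]
orientation: [[0.965, -0.263, 0.002], [-0.263, -0.965, -0.001], [0.003, 0.0, -1.0]]
force: [-3.1, 2.5, 9.4]
finger_gap: 0.021
```

Emit:
carry_out(
  moves=[
    {"travel": [0,0,-0.95],"roll": 0,"hand": 0},
    {"travel": [0,0,-0.95],"roll": 0,"hand": 0},
    {"travel": [0,0,-0.95],"roll": 0,"hand": 0},
    {"travel": [0,0,-0.9],"roll": 0,"hand": 0},
    {"travel": [0,0,0],"roll": 0,"hand": 0},
  ],
)

```text
clock: 25.65
ee_pos: [0.5532, -0.1888, 0.2685]
orientation: [[0.965, -0.263, 0.004], [-0.263, -0.965, -0.002], [0.005, 0.001, -1.0]]
force: [0.3, -0.7, -0.6]
finger_gap: 0.0207
```

Emit:
carry_out(
  moves=[
    {"travel": [0,0,-0.95],"roll": 0,"hand": 0},
    {"travel": [0,0,-0.95],"roll": 0,"hand": 0},
    {"travel": [0,0,-0.9],"roll": 0,"hand": 0},
    {"travel": [0,0,0],"roll": 0,"hand": 0},
  ],
)

```text
clock: 26.15
ee_pos: [0.5528, -0.1886, 0.3372]
orientation: [[0.965, -0.263, 0.002], [-0.263, -0.965, -0.001], [0.002, 0.0, -1.0]]
force: [-0.1, -0.4, -1.3]
finger_gap: 0.0207
```

Run:
```python
from h import *
to([.4407,.2051,.335],-15.2)
```

```text
at [ 0.5528 -0.1886  0.3372] yaw -15.3 units [ -8.47 -14.01   0.06] roll -0.01 q6 81 F [-0.1 -0.4 -1.3]
```

Emit:
carry_out(
  moves=[
    {"travel": [-0.56,-0.93,0],"roll": 0,"hand": 0},
    {"travel": [-0.56,-0.93,0],"roll": 0,"hand": 0},
    {"travel": [-0.56,-0.93,0],"roll": 0,"hand": 0},
    {"travel": [-0.56,-0.93,0],"roll": 0,"hand": 0},
    {"travel": [-0.56,-0.93,0],"roll": 0,"hand": 0},
  ],
)

```text
clock: 26.78
ee_pos: [0.5146, -0.0569, 0.3337]
orientation: [[0.965, -0.263, -0.004], [-0.263, -0.965, 0.001], [-0.004, 0.0, -1.0]]
force: [-0.9, -0.3, -1.9]
finger_gap: 0.021
```

Emit:
carry_out(
  moves=[
    {"travel": [-0.56,-0.93,0],"roll": 0,"hand": 0},
    {"travel": [-0.56,-0.93,0],"roll": 0,"hand": 0},
    {"travel": [-0.56,-0.93,0],"roll": 0,"hand": 0},
    {"travel": [-0.56,-0.93,0],"roll": 0,"hand": 0},
    {"travel": [-0.56,-0.93,0],"roll": 0,"hand": 0},
  ],
)

```text
clock: 27.4
ee_pos: [0.4777, 0.0736, 0.3338]
orientation: [[0.965, -0.263, -0.004], [-0.263, -0.965, -0.0], [-0.004, 0.001, -1.0]]
force: [-0.2, 0.3, -1.5]
finger_gap: 0.0212
```

Emit:
carry_out(
  moves=[
    {"travel": [-0.56,-0.93,0],"roll": 0,"hand": 0},
    {"travel": [-0.56,-0.93,0],"roll": 0,"hand": 0},
    {"travel": [-0.56,-0.93,0],"roll": 0,"hand": 0},
    {"travel": [-0.56,-0.93,0],"roll": 0,"hand": 0},
    {"travel": [-0.56,-0.93,0],"roll": 0,"hand": 0},
  ],
)

```text
clock: 28.02
ee_pos: [0.4408, 0.204, 0.3338]
orientation: [[0.965, -0.263, -0.004], [-0.263, -0.965, -0.001], [-0.003, 0.002, -1.0]]
force: [1.2, -0.1, -1.3]
finger_gap: 0.0209
```

Emit:
carry_out(
  moves=[
    {"travel": [0,0,0],"roll": 0,"hand": 0},
    {"travel": [0,0,0],"roll": 0,"hand": 0},
  ],
)

```text
clock: 28.28
ee_pos: [0.4414, 0.2028, 0.335]
orientation: [[0.965, -0.264, -0.002], [-0.264, -0.965, -0.001], [-0.002, 0.002, -1.0]]
force: [0.4, -0.3, -1.4]
finger_gap: 0.0209
```

Run:
```python
from h import *
to([.4407,.2051,.190],-15.2)
```

```text
at [0.4414 0.2028 0.335 ] yaw -15.3 units [-0.04 -0.09  5.8 ] roll -0.01 q6 123 F [ 0.4 -0.3 -1.4]
```

Emit:
carry_out(
  moves=[
    {"travel": [-0.04,-0.07,0.95],"roll": 0,"hand": 0},
    {"travel": [0,0,0.95],"roll": 0,"hand": 0},
    {"travel": [0,0,0.95],"roll": 0,"hand": 0},
    {"travel": [0,0,0.95],"roll": 0,"hand": 0},
    {"travel": [0,0,0.95],"roll": 0,"hand": 0},
  ],
)

```text
clock: 28.9
ee_pos: [0.4412, 0.2041, 0.2163]
orientation: [[0.964, -0.265, -0.001], [-0.265, -0.964, -0.001], [-0.0, 0.001, -1.0]]
force: [-0.5, -0.2, -1.7]
finger_gap: 0.0211
```

Emit:
carry_out(
  moves=[
    {"travel": [0,0,0.95],"roll": 0,"hand": 0},
    {"travel": [0,0,0.1],"roll": 0,"hand": 0},
    {"travel": [0,0,0],"roll": 0,"hand": 0},
    {"travel": [0,0,0],"roll": 0,"hand": 0},
  ],
)

```text
clock: 29.4
ee_pos: [0.4419, 0.2053, 0.1929]
orientation: [[0.965, -0.264, 0.002], [-0.264, -0.965, 0.001], [0.002, -0.001, -1.0]]
force: [0.7, 1.0, -1.6]
finger_gap: 0.0205
```

Run:
```python
from h import *
to([.4407,.2051,.190],-15.2);to([.5225,.1831,.190],-15.2)
cam('wrist','w9.png')
```

```text
at [0.4419 0.2053 0.1929] yaw -15.3 units [-0.04  0.02  0.12] roll -0.01 q6 124 F [ 0.7  1.  -1.6]
at [0.4419 0.2053 0.1929] yaw -15.3 units [3.34 0.01 0.12] roll -0.01 q6 124 F [ 0.7  1.  -1.6]
```

View pics/w9.png

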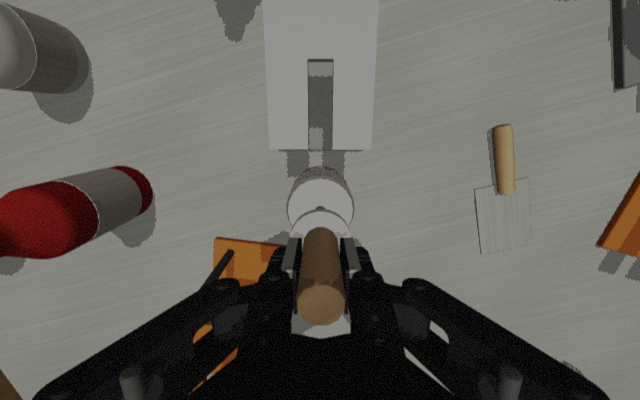

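The slot centre is at column 320 and the brush axis is at 320, so they are aligned. I'll slide in, then lower.

Emit:
carry_out(
  moves=[
    {"travel": [0.6,0,0.1],"roll": 0,"hand": 0},
    {"travel": [0.7,0,0],"roll": 0,"hand": 0},
    {"travel": [0.7,0,0],"roll": 0,"hand": 0},
    {"travel": [0.7,0,0],"roll": 0,"hand": 0},
    {"travel": [0.64,0,0],"roll": 0,"hand": 0},
  ],
)

```text
clock: 30.08
ee_pos: [0.523, 0.1828, 0.1888]
orientation: [[0.965, -0.264, -0.0], [-0.264, -0.965, -0.0], [-0.0, 0.0, -1.0]]
force: [-0.4, -0.4, -0.7]
finger_gap: 0.0209
```

Emit:
carry_out(
  moves=[
    {"travel": [0,0,0],"roll": 0,"hand": 0},
    {"travel": [0,0,0.2],"roll": 0,"hand": 0},
    {"travel": [0,0,0.15],"roll": 0,"hand": 0},
    {"travel": [0,0,0.1],"roll": 0,"hand": 0},
    {"travel": [0,0,0],"roll": 0,"hand": 0},
  ],
)

```text
clock: 30.7
ee_pos: [0.5212, 0.1836, 0.1785]
orientation: [[0.965, -0.263, 0.0], [-0.263, -0.965, 0.0], [0.0, -0.0, -1.0]]
force: [-1.3, -0.1, 2.8]
finger_gap: 0.0208
```

Emit:
carry_out(
  moves=[
    {"travel": [0,0,0],"roll": 0,"hand": 0.3},
    {"travel": [0,0,0],"roll": 0,"hand": 0.6},
    {"travel": [0,0,0],"roll": 0,"hand": 0.6},
    {"travel": [0,0,-0.6],"roll": 0,"hand": 0.6},
    {"travel": [0,0,-1],"roll": 0,"hand": 0.6},
  ],
)

```text
clock: 31.32
ee_pos: [0.5213, 0.1832, 0.2181]
orientation: [[0.965, -0.263, -0.002], [-0.263, -0.965, -0.001], [-0.001, 0.001, -1.0]]
force: [0.6, 0.3, 0.7]
finger_gap: 0.0512
```

Emit:
carry_out(
  moves=[
    {"travel": [0,0,-1],"roll": 0,"hand": 0.6},
    {"travel": [0,0,-1],"roll": 0,"hand": 0.6},
    {"travel": [0,0,-1],"roll": 0,"hand": 0.6},
    {"travel": [-1,0,0],"roll": 0,"hand": 0.6},
    {"travel": [-1,0,0],"roll": 0,"hand": 0.6},
  ],
)

```text
clock: 31.95
ee_pos: [0.4734, 0.1966, 0.2945]
orientation: [[0.965, -0.264, 0.002], [-0.264, -0.965, 0.001], [0.002, -0.001, -1.0]]
force: [0.0, 0.6, -0.3]
finger_gap: 0.052
```

Emit:
carry_out(
  moves=[
    {"travel": [-1,0,0],"roll": 0,"hand": 0.6},
    {"travel": [-1,0,0],"roll": 0,"hand": 0.6},
    {"travel": [-1,0,0],"roll": 0,"hand": 0.6},
    {"travel": [0,0,0],"roll": 0,"hand": 0.6},
    {"travel": [0,0,0],"roll": 0,"hand": 0.6},
  ],
)

```text
clock: 32.58
ee_pos: [0.4017, 0.2162, 0.2935]
orientation: [[0.965, -0.263, 0.002], [-0.263, -0.965, 0.0], [0.002, -0.001, -1.0]]
force: [0.7, 0.3, -0.8]
finger_gap: 0.0513
```

Run:
```python
from h import *
print(robot.read_state()['force'],robot.read_state()['ee_pos'])
c=cam('top','top9.png');s=cam('scene','scene9.png')
def blob(c,X,dark,zr,r=12):
    u,v=proj(c,X).round().astype(int);p=c['image'][v-r:v+r,u-r:u+r]
    if dark: m=(p.max(2)<85)
    else: h=cv2.cvtColor(p,cv2.COLOR_RGB2HSV);m=(h[...,1]>70)&(h[...,0]<25)&(h[...,2]>120)
    cs=cv2.findContours(m.astype(np.uint8),0,2)[0]
    if not cs: return 'none'
    k=max(cs,key=cv2.contourArea)[:,0]+[u-r,v-r];return (u,v),k.min(0),k.max(0)
th=1.9;a=np.radians(3);pv=np.array([.5525,-.1905])+.075*np.array([np.cos(a),np.sin(a)]);kn=pv+.075*np.array([-np.cos(th+0)*np.cos(a)-np.sin(th)*np.sin(a),-np.cos(th)*np.sin(a)+np.sin(th)*np.cos(a)])
print('knob expected',kn)
for n,X,d in(('knob',[*kn,.156],1),('pin',[.484,-.273,.162],1),('brush',[.5212,.1836,.220],0)):
    for q in(c,s):print(n,blob(q,X,d,0))
# changes vs the first pictures, outside the work area
for n in('top','scene'):
    a0=cv2.imread(f'pics/{n}0.png').astype(int);b=cv2.imread(f'pics/{n}9.png').astype(int)
    m=cv2.morphologyEx((abs(a0-b).max(2)>45).astype(np.uint8),cv2.MORPH_OPEN,np.ones((3,3)))
    print(n,[cv2.boundingRect(k) for k in cv2.findContours(m,0,2)[0]])
```

```text
[ 0.70846943  0.32204767 -0.84260258] [0.40166507 0.21620063 0.29354095]
knob expected [ 0.64789629 -0.11443059]
knob ((np.int64(351), np.int64(154)), array([348, 152]), array([354, 160]))
knob ((np.int64(259), np.int64(181)), array([256, 179]), array([265, 190]))
pin ((np.int64(403), np.int64(201)), array([399, 200]), array([406, 207]))
pin ((np.int64(267), np.int64(119)), array([264, 118]), array([272, 130]))
brush ((np.int64(257), np.int64(191)), array([254, 190]), array([260, 195]))
brush ((np.int64(384), np.int64(201)), array([382, 198]), array([389, 204]))
top [(311, 344, 5, 5), (278, 290, 59, 53), (491, 284, 77, 32), (311, 277, 228, 123), (540, 254, 24, 4), (254, 224, 6, 4), (391, 219, 3, 4), (372, 207, 8, 6), (397, 203, 6, 7), (404, 201, 3, 4), (377, 201, 6, 5), (173, 182, 133, 218), (354, 167, 35, 29), (327, 167, 27, 24), (324, 153, 3, 3), (348, 152, 7, 11), (325, 146, 3, 5)]
scene [(492, 219, 6, 6), (453, 217, 8, 9), (263, 213, 16, 12), (436, 202, 16, 16), (274, 202, 3, 3), (280, 200, 18, 16), (243, 193, 3, 3), (247, 172, 34, 31), (267, 150, 5, 5), (423, 145, 6, 4), (266, 145, 5, 4), (255, 144, 31, 25), (442, 142, 24, 23), (412, 140, 28, 25), (464, 139, 10, 15), (433, 136, 6, 6), (409, 135, 4, 4), (283, 126, 14, 24), (264, 118, 10, 16), (405, 117, 16, 21), (432, 86, 28, 16), (459, 82, 3, 3), (291, 79, 11, 6), (307, 69, 114, 44), (451, 1, 7, 8), (456, 0, 101, 204), (459, 0, 14, 16), (437, 0, 7, 6), (407, 0, 34, 77)]
```

```bash
python3 -c "
from workcell import robot
print(robot.sign_off())"
```

```text
the job is handed in; nothing more can be done
None
```

The job is done and handed in at about 33 s on the robot's clock, well under the 72 s limit.

- **Pin:** I drew it out of the lid and lowered it into the notch until its collar touched the plate. In the last pictures it stands there upright, within about 1–2 px of where it should be.
- **Lid:** I gripped the knob and turned it round to the stop. It reached about 108.7° of a nominal 108.9°, with about 31 N at the stop. The last pictures show the knob where an open lid puts it, to about 2 mm.
- **Scrubbing:** I made three strokes. Each went down to the can floor with about 10–20 N of contact, the first matching the expected height. Each came up until the brush's lower end was about 10 mm below the rim, so most of the head stood above it.
- **Brush:** I hung it back in the grey rack's slot and felt its collar touch the fork. Both last views show the handle in place.
- **Other things on the bench:** Comparing first and last pictures, I put the differences down to the arm, the lid and shadows, with no sign that anything was shifted. Parts of the bench hidden behind the arm could not be compared.

No check failed. I viewed 12 pictures, the most allowed, so I checked the final state from measurements on the last images and did not view them.

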